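# Clamp an instrument case in a quick-release bench vise

## Task

Clamp the aluminium case in the bench vise: press the red quick-release lever down and, keeping it down, slide the moving jaw up until the case is pushed flat against the fixed jaw, then let the lever spring up so that the jaw locks there. Turn the spoked handle clockwise (as seen from the handle's end) until the orange sprung pad has been squeezed at least half-way into its 12 mm gap. Finally give the case a firm sideways push or tug of about 10 N along the jaws, which it must withstand, and leave it clamped, with the other things on the bench left where they are.

Things in the scene. Friction and masses are not known exactly. Their poses are not given: they have to be found in the camera images.
- vise: Blue bench vise, fixed. Origin: centre of underside; x = closing direction, from handle end to fixed jaw; z up. Bed 84 mm wide, from x = -115 to 150 mm, flat top at z = 40 mm. Fixed jaw: face at x = 125 mm, 104 mm wide, top at z = 95 mm. The moving jaw unit (carriage, handle, lever, ram, pad) slides 76 mm along x against 2 N of friction while the lever is down; else a shoe locks it to the bed
- case: Loose aluminium case, 70 (x) x 110 (y) x 45 (z) mm, 0.35 to 0.55 kg, lying on the bed between the jaws. Origin: centre of its underside; its x is roughly the vise's x. Flat against the fixed jaw its origin is at x = 90 mm in the vise's frame; it starts 2 to 12 mm off that jaw
- pad: Orange pad, 10 (x) x 90 (y) x 44 (z) mm, top at z = 92 mm, on springs 12 mm ahead of the moving jaw's blue ram; yields 1 mm per 5 N, so the gap left to the ram shows the clamping force (6 mm = 30 N). Axes as the vise's. Origin: at bench level, 13 mm in +x of its clamping face; at x = 68 mm in the vise's frame when it just touches the case and that is flat on the fixed jaw
- lever (a joint): Quick-release lever, rad: 0 = up (jaw locked), 0.20 = fully down. The jaw is free above about 0.05. A spring returns it; pressing at paddle takes about 9 N to start and 11 N fully down, where a hard stop takes any further force
- paddle (a point): Centre of the top face of the lever's red paddle, on the carriage, 94 mm high when up; x along the vise's x. The flat is 36 (x) x 50 (y) mm with a 12 mm high cross lip at each x end, so a fingertip pressed into it can also push the carriage along x. It goes down 9 mm over the lever's travel, tilting 0.2 rad about a hinge 47 mm further on in +x
- screw (a joint): Handle angle, rad, 0 to 4.0 (end stops), 0 to 0.4 at the start; grows clockwise seen along the vise's +x: spokes on the vise's -y side go down. Each rad drives the ram 2.5 mm out of the carriage (10 mm in all, so first slide the jaw up to the case). Takes 0.2 N m, rising to 0.35 N m when tight; stays where left
- hub (a point): Centre of the handle hub, 62 mm high, axis along the vise's x, 87 mm behind the paddle; moves with the carriage. Four steel spokes, 12 mm thick, in the plane through this point reach 51 mm out (their black balls are looks only). At screw = 0 one stands 0.873 rad above the vise's -y direction, the others at 90 degree steps; as screw grows it goes down by the same angle
- meter: Yellow multimeter lying on the bench, 85 x 175 x 36 mm. Leave alone. Origin: centre of its underside
- spool: White reel, 64 mm across, 48 mm high, standing on the bench. Leave alone. Origin: centre of its underside
- tin: Small round tin, 64 mm across, 32 mm high. Leave alone. Origin: centre of its underside
There are look-alikes about, which are no part of the job. What is shaped like the case but purple or yellow is not meant.

How it is judged:
On the way, in this order (a step that is already met when the one before it is completed fails the run):
1. with the lever held down, the moving jaw has pushed the case flat against the fixed jaw (value of joint lever above 0.06 rad and contact force between pad and case above 1.5 N and x of pad in the frame of vise above 0.063 m and x of case in the frame of vise above 0.0875 m and angle between the x axis of case and the x axis of vise, either way round below 0.05 rad), for 0.1 s.
2. the lever is up again and the jaw is locked up against the case (value of joint lever below 0.03 rad and x of pad in the frame of vise above 0.063 m and x of case in the frame of vise above 0.0875 m and angle between the x axis of case and the x axis of vise, either way round below 0.05 rad), for 0.2 s.
3. the handle has been turned until the pad clamps the case with more than 22 N (contact force between pad and case above 22 N and value of joint screw above 0.6 rad and x of case in the frame of vise above 0.0875 m and angle between the x axis of case and the x axis of vise, either way round below 0.05 rad), for 0.2 s.
4. the clamped case has been pushed or tugged with more than 6 N (contact force between the fingers and case above 6 N and contact force between pad and case above 20 N), for 0.1 s.
At the end, for the whole second after the job is handed in: The pad clamps the case with more than 22 N (pad yielded over 4.4 mm), the handle stands past 0.6 rad, the lever is up (below 0.03 rad), and the case is at rest, upright within 0.05 rad, flat against the fixed jaw (within 2.5 mm and 0.05 rad) and within 18 mm of the vise's centre line (all of step 3 and value of joint lever below 0.03 rad and angle between case's own z axis and vertical below 0.05 rad and y of case in the frame of vise between -0.018 and 0.018 m and linear speed of case below 0.01 m/s); the robot touches nothing.
It fails at once if the meter is pushed aside or knocked over (distance of meter from where it was at the start of the episode above 0.03 m or angle between meter's own z axis and vertical above 0.4 rad).
It fails at once if the spool is pushed aside or knocked over (distance of spool from where it was at the start of the episode above 0.03 m or angle between spool's own z axis and vertical above 0.4 rad).
It fails at once if the tin is pushed aside or knocked over (distance of tin from where it was at the start of the episode above 0.03 m or angle between tin's own z axis and vertical above 0.4 rad).
It fails at once if the case is tipped or lifted out of the vise (angle between case's own z axis and vertical above 0.3 rad or z of case in the frame of vise above 0.06 m).
It also fails if it takes over 72 s, if anything falls off the work surface, if the arm or the gripper's body presses on something with over 40 N, if the wrist force passes 120 N, or if a joint passes its speed limit or range.

## Robot

A 6-joint arm with a two-finger parallel gripper is mounted at the origin on the work surface. World frame = base frame: x ahead of the robot, y to its left, z up, the work surface at z = 0. Lengths are in m, angles in rad, forces in N, time in s.
With the tool pointing down it reaches from about 0.35 to 0.975 m from the base axis. Payload 4.9 kg.
Tool frame: the origin (TCP) lies on the centre line of the jaws, within the pads' length; the fingertips stand manip.tip_reach ahead of it and the grasp point (between the pads) is the TCP (manip.tip_reach is the distance from the TCP to the fingertips, in m); z points along the fingers, y is the line along which they close (so a half turn about z gives the same grasp; the last joint's range is limited). The gripper opens to 85 mm and grips with 20 to 120 N. Pads are 22 mm wide; open, the fingers measure 114 mm over their backs; the gripper's body (76 mm by 85 mm) begins 54 mm behind the grasp point. The pads swing forward as they close: fully open they stand 13 mm farther back than shut.
Start: joints at [-0.119, 0.053, 1.613, -0, 1.476, -0.119], TCP at [0.625, 0, 0.25] pointing down, gripper open.
Joint ranges: [-3.01, 3.01], [-1.01, 2.22], [0.06, 2.58], [-1.02, 4.17], [0.09, 2.62], [-3.14, 3.14]. Speed limits (rad/s): [2.57, 2.57, 3.14, 3.14, 3.14, 3.14].

## Interface

Orientations are given as a unit quaternion [w, x, y, z].
In Python, from plant import manip gives the robot as it stands. The module is installed in compiled form; this text tells all that it offers.
- The arm moves only by the tool move_arm, never from a script. Its argument "rows" is a list of rows, each a list of 7 numbers: the shift along the tool's x, y, z in cm, then the turn, a rotation vector about the tool's x, y, z in degrees, then the opening, from -1 (shut) to 1 (fully open). In form: [[tx, ty, tz, ax, ay, az, jaw], ...]. A call has 1 to 20 rows; each row shifts and turns the commanded pose from where the row before left it, along the tool's axes as they then stand; what a row does not reach is not made up. A row lasts 1/12 s, in which the tool goes at most 41.7 mm and 7.16 degrees, less where a joint would pass 70% of its speed; a pose out of reach is approached as far as the arm can. A call is refused whole if a number of a shift passes 4.17 or a number of a turn 7.16, either way. A call with a gripper value outside its range is refused whole. The fingers move at their own pace and stop on an object; the grip force is fixed at half the most. Time passes only in rows, so rows that do not move let the fingers close. It gives the time, the measured TCP pose, the force, the opening and the grip force at its end, in the units of the state.
- manip.state(): the state, without advancing time (a new reading comes with each control period).
- manip.grab_frame(name): name is "scene" or "side" or "wrist"; returns a dict with "img" (400x640x3 uint8, blue, green, red), "mtx" (3x3 intrinsics, pixels), "R" (3x3) and "t" (3): a world point X has camera coordinates R X + t. Camera axes: x right, y down, z forward; pixel columns grow to the right and rows downward; lengths in m; the calibration is good to about 2 mm. A picture is of the moment at which its call begins. There is no depth.
- manip.job_done(): hands the job in; it is judged then, once.
The state is a dict: "time": time; "joint_pos": joint angles; "joint_vel": joint speeds; "joint_efforts": joint torques, N m; "tool_pos": TCP position; "tool_rot": TCP orientation; "contact_force": force on the tool from outside, world axes, zero at the start; "ft_torque": the same for the moment, N m; "gripper_width": opening from 0.0 (shut) to 1.0 (fully open); "grasp_force": force on a finger pad.
Only numpy, scipy, OpenCV 4.12 (cv2) and the standard library are available. Lean on these libraries where they do the work, as an engineer would, in place of code of your own. Each camera call takes 0.05 s, during which the arm holds its last target. There are 200 camera calls.

## Working session

There is one attempt and no reset: what is moved stays moved. The work goes in short steps, Python scripts to look and compute and a tool call to move; the robot and the scene stay as the last step left them, time stands still between calls to the robot, and variables do not carry over. Pictures are saved under pics/ and viewed, at most 10 in all, crops included, and the job is handed in when it is done.

Besides the shell and the picture viewer there is one more tool, called as name(argument=value, ...), one argument or row to a line, values as JSON. move_arm: Moves the arm, as the interface text tells. Its arguments: {"type":"object","properties":{"rows":{"type":"array","items":{"type":"array","items":{"type":"number"}}}},"required":["rows"]}

```bash
mkdir -p pics; cat > h.py <<'E'
import numpy as np,cv2
from plant import manip
def ray(f,uv,z):
    R,t,K=f["R"],f["t"],f["mtx"]; d=R.T@np.linalg.solve(K,[uv[0],uv[1],1]); c=-R.T@t
    return c+d*(z-c[2])/d[2]
def proj(f,X):
    p=f["mtx"]@(f["R"]@np.array(X)+f["t"]); return p[:2]/p[2]
E
python3 - <<'E'
from h import *
s=manip.state();print(s,manip.tip_reach)
for n in("scene","side"):
    f=manip.grab_frame(n);cv2.imwrite(f"pics/{n}0.png",f["img"]);np.savez(f"{n}0.npz",**f);print(n,-f["R"].T@f["t"],f["R"])
E
```

```text
{'time': 0.0, 'joint_pos': array([-1.18983237e-01,  5.33274065e-02,  1.61427445e+00, -5.76630617e-06,
        1.47598745e+00, -1.18974957e-01]), 'joint_vel': array([ 0.00027647, -0.00051164,  0.00041213, -0.00038459, -0.00220976,
       -0.00156578]), 'joint_efforts': array([ 2.70554956e-04, -3.93670499e+01, -3.70175600e+01, -1.62778279e-04,
        6.93513779e-03, -6.06393527e-06]), 'tool_pos': array([6.24426573e-01, 7.79391576e-05, 2.49092910e-01]), 'tool_rot': array([-7.82949588e-04,  7.07109161e-01,  7.07103697e-01, -6.19395621e-04]), 'contact_force': array([ 0.05347945,  0.99915093, -0.10339447]), 'ft_torque': array([ 0.01712938,  0.02572959, -0.02649581]), 'grasp_force': 0.0, 'gripper_width': 1.001538600467655} 0.019
scene [ 1.08128802 -0.49135854  0.95992831] [[ 0.70093656  0.71311525 -0.01243314]
 [ 0.5400528  -0.54205489 -0.64383187]
 [-0.46586577  0.44457074 -0.76506598]]
side [ 0.3750767  -0.92022808  0.84350653] [[ 0.97975487 -0.2001243   0.00553712]
 [-0.12045895 -0.61137471 -0.7821193 ]
 [ 0.15990633  0.7656182  -0.62310411]]
```

View pics/scene0.png

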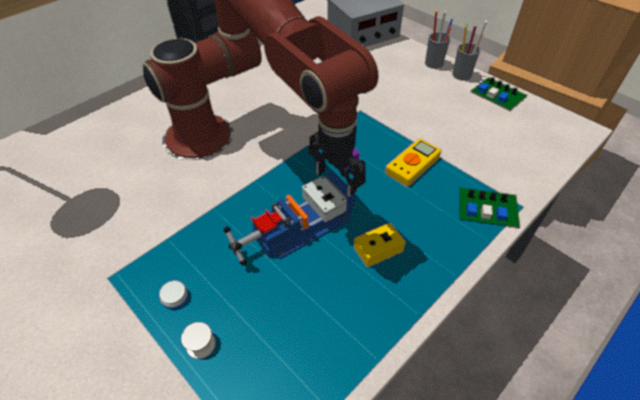

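View pics/side0.png

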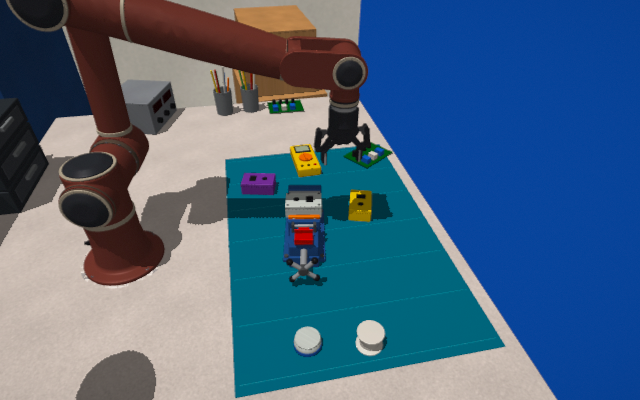

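The real case is the silver-white box between the jaws: scene (325,197), side (303,203). The look-alikes are the purple box at side (259,183) and the yellow box at scene (380,245) / side (360,205). The red paddle is at scene (267,222), side (303,236); the orange pad is at scene (297,209), side (303,217). The spool and tin are at side (370,337) and (307,340), and the meter is at side (305,160).

```bash
cat >> h.py <<'E'
def mask(img,lo,hi,box=None):
    m=cv2.inRange(cv2.cvtColor(img,cv2.COLOR_BGR2HSV),lo,hi)
    if box:
        k=np.zeros_like(m);x0,y0,x1,y1=box;k[y0:y1,x0:x1]=255;m&=k
    return m
def tri(f1,p1,f2,p2):
    P=[f["mtx"]@np.c_[f["R"],f["t"]] for f in(f1,f2)]
    X=cv2.triangulatePoints(P[0],P[1],np.array(p1,float).reshape(2,1),np.array(p2,float).reshape(2,1));return X[:3,0]/X[3,0]
E
python3 - <<'E'
from h import *
A=dict(np.load("scene0.npz"));B=dict(np.load("side0.npz"))
for nm,lo,hi in(("red",(0,170,90),(4,255,255)),("orange",(6,190,90),(17,255,255))):
    for f,box in((A,(230,170,350,270)),(B,(275,180,335,290))):
        m=mask(f["img"],lo,hi,box);ys,xs=np.nonzero(m);z=.094 if nm=="red" else .092
        r=cv2.minAreaRect(np.c_[xs,ys].astype(np.float32));print(nm,len(xs),xs.min(),xs.max(),ys.min(),ys.max(),ray(f,(xs.mean(),ys.mean()),z),[ray(f,p,z)[:2].round(3) for p in cv2.boxPoints(r)])
a=A["img"][160:280,215:375];b=B["img"][170:290,240:400]
cv2.imwrite("pics/c.png",np.vstack([cv2.resize(i,None,fx=2.5*2*0.98,fy=2.45,interpolation=2) if 0 else cv2.resize(i,(400,300),interpolation=2) for i in(a,b)]))
E
```

```text
red 291 253 281 212 231 [ 0.50165314 -0.11396983  0.094     ] [array([ 0.471, -0.135]), array([ 0.483, -0.069]), array([ 0.53 , -0.086]), array([ 0.517, -0.15 ])]
red 270 294 312 227 243 [ 0.49862107 -0.11269077  0.094     ] [array([ 0.48 , -0.074]), array([ 0.529, -0.083]), array([ 0.517, -0.146]), array([ 0.47 , -0.137])]
orange 164 287 307 196 227 [ 0.52986885 -0.03504531  0.092     ] [array([ 0.474, -0.03 ]), array([ 0.475, -0.009]), array([ 0.583, -0.039]), array([ 0.582, -0.059])]
orange 118 289 319 215 218 [ 0.51510301 -0.03177479  0.092     ] [array([ 0.474, -0.017]), array([ 0.558, -0.034]), array([ 0.556, -0.047]), array([ 0.472, -0.03 ])]
```

View pics/c.png

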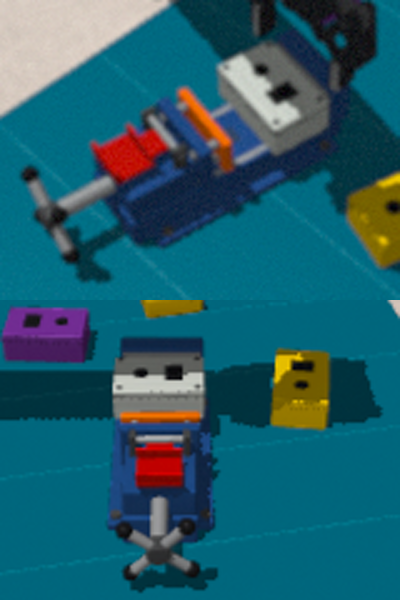

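The crop confirms it: the silver case sits between the orange pad and the blue fixed jaw, with the vise axis about 79° from world x. I'll move over the paddle with the fingers closed for a close look.

move_arm(
  rows=[
    [-2.3,-2.5,0,0,0,0,-1],
    [-2.3,-2.5,0,0,0,0,-1],
    [-2.3,-2.5,0,0,0,0,-1],
    [-2.3,-2.5,0,0,0,0,-1],
    [-2,-2.4,0,0,0,0,-1],
    [0,0,0,0,0,5.5,-1],
    [0,0,0,0,0,5.5,-1],
    [0,0,0,0,0,0,-1],
    [0,0,0,0,0,0,-1],
  ],
)

```text
time: 0.85
tool_pos: [0.5007, -0.112, 0.2499]
tool_rot: [-0.0, 0.771, 0.637, -0.0]
contact_force: [-1.1, 0.3, 0.5]
gripper_width: 0.0
grasp_force: 0.0
```

```bash
python3 - <<'E'
from h import *
f=manip.grab_frame("wrist");np.savez("w1.npz",**f);s=manip.state();print(s["tool_pos"],s["tool_rot"],-f["R"].T@f["t"],s["contact_force"])
cv2.imwrite("pics/w1.png",f["img"])
E
```

```text
[ 0.50089437 -0.11186237  0.24999133] [-2.53599644e-04  7.70839230e-01  6.37029664e-01 -1.54585627e-04] [ 0.51539978 -0.03168793  0.37388617] [-0.32679931  0.31803788  1.02552099]
```

View pics/w1.png

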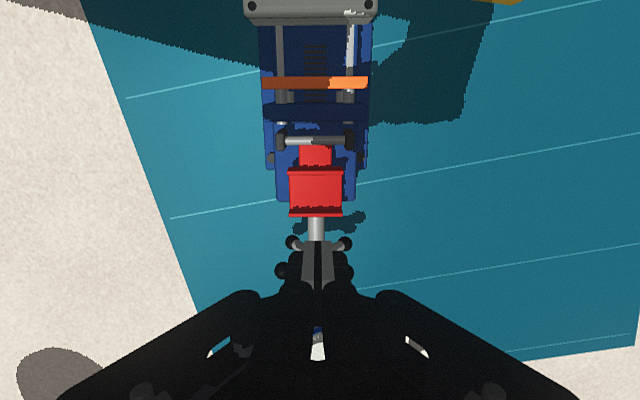

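The wrist view shows the red paddle flat at columns 290–342 and rows 172–208. The orange pad is at row 82, columns 262–368. The case edge is at row ~22, columns 245–377, so about 25–30 mm of gap remains.

```bash
python3 - <<'E'
from h import *
f=dict(np.load("w1.npz"));P=lambda u,v,z:ray(f,(u,v),z)[:2].round(4)
m=mask(f["img"],(0,150,60),(5,255,255),(280,165,350,225));r=cv2.minAreaRect(cv2.findNonZero(m));print("paddle box",r)
for v in(168,172,208,214):print(v,P(316,v,.094),P(316,v,.106))
mo=mask(f["img"],(6,150,60),(20,255,255),(250,70,380,95));ys,xs=np.nonzero(mo)
fr=[(c,ys[xs==c].min()) for c in range(xs.min()+2,xs.max()-1,3)];k=np.polyfit(*np.array(fr).T,1)
a,b=[P(c,np.polyval(k,c),.092) for c in(xs.min(),xs.max())];print("pad front edge",a,b,(a+b)/2,np.degrees(np.arctan2(*(b-a)[::-1]))+90)
print("case bottom-top edge",P(247,18,.085),P(377,18,.085),"paddle edges",P(290,190,.094),P(342,190,.094))
g=f["img"][:, :,0].astype(int)
print("bed edges top z.04",[ (v,P(262,v,.04),P(372,v,.04)) for v in(60,)])
for c in(250,262,300,340,360,372):print(c,f["img"][0:40:2,c].sum(1))
print("hub z.062 pix 318,~260?",P(318,243,.062))
E
```

```text
paddle box ((315.0, 190.5), (56.0, 51.0), 0.0)
168 [ 0.501  -0.0985] [ 0.5016 -0.0957]
172 [ 0.5003 -0.1022] [ 0.501  -0.0992]
208 [ 0.4935 -0.1369] [ 0.4945 -0.1324]
214 [ 0.4924 -0.143 ] [ 0.4934 -0.1382]
pad front edge [ 0.4713 -0.0136] [ 0.5582 -0.0293] [ 0.51475 -0.02145] 79.75898958044495
case bottom-top edge [0.4693 0.0334] [0.5735 0.0132] paddle edges [ 0.4731 -0.1146] [ 0.5209 -0.1239]
bed edges top z.04 [(60, array([0.467 , 0.0053]), array([ 0.5729, -0.0152]))]
250 [321  76  99 105  97 243 326 276 245 159 229 119 138 149 149 138 133 135
 138 131]
262 [346 334 349 356 353 345 323 270 225 180 227 231 233 126 104 116 129 126
 118 106]
300 [338 350 355 367 358 358 306 249 239 190 217 236 221 118 118 131 131 124
 106 126]
340 [350 360 355 375 352 347 305 254 193 247 227 235 215 126 122 130 133 115
 125 132]
360 [351 356 358 366 355 347 263 452 248 317 285 293 233 119 131 116 144 132
 129 119]
372 [333 141 130 240 365 352 283 243 229 231  95 150 174 137 106 155 213 198
 254 208]
hub z.062 pix 318,~260? [ 0.4853 -0.19  ]
```

move_arm(
  rows=[
    [-0.3,-0.1,3,0,0,0,-1],
    [-0.2,-0.1,3,0,0,0,-1],
    [-0.1,-0.1,3,0,0,0,-1],
    [0,0,2.5,0,0,0,-1],
    [0,0,0.6,0,0,0,-1],
    [0,0,0,0,0,0,-1],
  ],
)

```text
time: 1.4
tool_pos: [0.4954, -0.1164, 0.1267]
tool_rot: [-0.002, 0.771, 0.637, -0.001]
contact_force: [-0.3, 0.2, 0.6]
gripper_width: 0.002
grasp_force: 0.0
```

move_arm(
  rows=[
    [0,0,0.3,0,0,0,-1],
    [0,0,0.3,0,0,0,-1],
    [0,0,0.2,0,0,0,-1],
    [0,0,0,0,0,0,-1],
  ],
)

```text
time: 1.73
tool_pos: [0.4976, -0.1175, 0.1224]
tool_rot: [0.001, 0.772, 0.636, 0.0]
contact_force: [0.2, 0.5, -0.1]
gripper_width: -0.001
grasp_force: 0.0
```

move_arm(
  rows=[
    [0,0,0.4,0,0,0,-1],
    [0,0,0.4,0,0,0,-1],
    [0,0,0.3,0,0,0,-1],
    [0,0,0,0,0,0,-1],
    [0,0,0,0,0,0,-1],
  ],
)

```text
time: 2.15
tool_pos: [0.4974, -0.1175, 0.1115]
tool_rot: [0.0, 0.772, 0.636, 0.0]
contact_force: [-1.7, 1.8, 6.3]
gripper_width: 0.0
grasp_force: 3.2
```

move_arm(
  rows=[
    [0,0,0.3,0,0,0,-1],
    [0,0,0.3,0,0,0,-1],
    [0,0,0,0,0,0,-1],
    [0,0,0,0,0,0,-1],
  ],
)

```text
time: 2.48
tool_pos: [0.4976, -0.1174, 0.1064]
tool_rot: [0.0, 0.772, 0.636, 0.0]
contact_force: [-4.7, 1.9, 12.0]
gripper_width: -0.001
grasp_force: 5.7
```

move_arm(
  rows=[
    [0,0,0.2,0,0,0,-1],
    [0,0,0.2,0,0,0,-1],
    [0,0,0,0,0,0,-1],
    [0,0,0,0,0,0,-1],
  ],
)

```text
time: 2.82
tool_pos: [0.4978, -0.1177, 0.1048]
tool_rot: [0.0, 0.771, 0.636, -0.0]
contact_force: [-10.9, 3.1, 25.3]
gripper_width: -0.001
grasp_force: 11.7
```

```bash
python3 - <<'E'
from h import *
f=manip.grab_frame("wrist");print(manip.state()["contact_force"],manip.state()["ft_torque"])
g=manip.grab_frame("side")
cv2.imwrite("pics/w2.png",np.hstack([f["img"][:300,200:440],cv2.resize(g["img"][180:305,250:350],(240,300))]))
E
```

```text
[-10.6008594    4.10554292  24.36776109] [0.71675733 1.91208748 0.06042926]
```

View pics/w2.png

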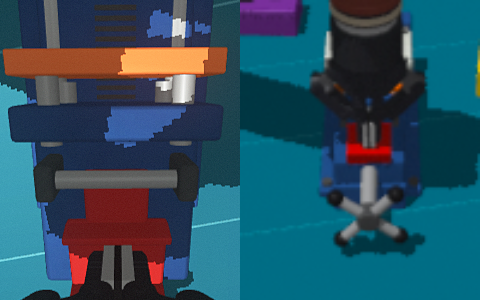

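The finger is in the paddle flat between the lips, the lever is on its stop, and I read 25 N down. Next I slide the jaw forward.

move_arm(
  rows=[
    [0.4,-0.1,0,0,0,0,-1],
    [0.4,-0.1,0,0,0,0,-1],
    [0.4,0,0,0,0,0,-1],
    [0.4,0,0,0,0,0,-1],
    [0.4,0,0,0,0,0,-1],
    [0,0,0,0,0,0,-1],
  ],
)

```text
time: 3.42
tool_pos: [0.5012, -0.0977, 0.1049]
tool_rot: [0.002, 0.771, 0.636, 0.001]
contact_force: [-5.0, 2.6, 19.4]
gripper_width: 0.003
grasp_force: 9.4
```

```bash
cat > look.py <<'E'
from h import *
f=manip.grab_frame("wrist")
mo=mask(f["img"],(6,150,60),(20,255,255),(180,0,460,260));ys,xs=np.nonzero(mo)
e=np.array([(c,ys[xs==c].min()) for c in range(xs.min()+3,xs.max()-2,3)])
k=np.polyfit(*e.T,1);a,b=[ray(f,(c,np.polyval(k,c)),.092)[:2] for c in(xs.min(),xs.max())]
s=manip.state();print("pad front",((a+b)/2).round(4),"yaw",np.degrees(np.arctan2(*(b-a)[::-1]))+90,s["contact_force"],s["tool_pos"])
E
python3 look.py
```

```text
pad front [ 0.518 -0.002] yaw 79.555051627135 [-5.13585692  3.19143673 18.77828098] [ 0.50118565 -0.09771185  0.10494772]
```

move_arm(
  rows=[
    [0.4,0,0.05,0,0,0,-1],
    [0.4,0,0,0,0,0,-1],
    [0.4,0,0,0,0,0,-1],
    [0.4,0,0,0,0,0,-1],
    [0.4,0,0,0,0,0,-1],
    [0.4,0,0,0,0,0,-1],
    [0,0,0,0,0,0,-1],
  ],
)

```text
time: 4.05
tool_pos: [0.5057, -0.0739, 0.1049]
tool_rot: [0.002, 0.771, 0.636, 0.001]
contact_force: [-7.6, 3.1, 22.7]
gripper_width: -0.003
grasp_force: 10.8
```

move_arm(
  rows=[
    [0.3,0,0,0,0,0,-1],
    [0.3,0,0,0,0,0,-1],
    [0.3,0,0,0,0,0,-1],
    [0,0,0,0,0,0,-1],
  ],
)

```text
time: 4.38
tool_pos: [0.5071, -0.0666, 0.1049]
tool_rot: [0.003, 0.771, 0.636, -0.0]
contact_force: [-8.9, -3.4, 21.6]
gripper_width: 0.0
grasp_force: 11.5
```

```bash
python3 look.py
```

```text
pad front [0.5235 0.0275] yaw 79.48604871449317 [-8.41137709 -2.81617226 23.58475871] [ 0.50706266 -0.06664826  0.10487112]
```

move_arm(
  rows=[
    [0.25,0,0,0,0,0,-1],
    [0.25,0,0,0,0,0,-1],
    [0,0,0,0,0,0,-1],
  ],
)

```text
time: 4.68
tool_pos: [0.5075, -0.0642, 0.1049]
tool_rot: [0.005, 0.771, 0.637, -0.003]
contact_force: [-11.6, -12.5, 22.5]
gripper_width: -0.005
grasp_force: 12.4
```

move_arm(
  rows=[
    [0.25,0,0,0,0,0,-1],
    [0.25,0,0,0,0,0,-1],
    [0,0,0,0,0,0,-1],
  ],
)

```text
time: 4.93
tool_pos: [0.5089, -0.0612, 0.1054]
tool_rot: [0.007, 0.771, 0.637, -0.004]
contact_force: [-12.1, -19.3, 22.2]
gripper_width: -0.0
grasp_force: 13.6
```

```bash
python3 look.py
```

```text
pad front [0.5238 0.0276] yaw 79.48819245506226 [-10.7733279  -18.48961198  22.9313876 ] [ 0.50891862 -0.06117964  0.10539926]
```

```bash
python3 - <<'E'
from h import *
a=manip.grab_frame("scene")["img"][150:260,235:375];b=manip.grab_frame("side")["img"][160:260,260:350];c=manip.grab_frame("wrist")["img"][:300,180:460]
r=lambda i:cv2.resize(i,(int(i.shape[1]*300/i.shape[0]),300),interpolation=2)
o=np.vstack([np.hstack([r(a)]),r(c)[:,:]] if 0 else [cv2.resize(np.hstack([r(a),r(b)]),(652,300)),cv2.resize(c,(652,300) if 0 else (280,300)) if 0 else np.pad(c,((0,0),(0,372),(0,0)))])
cv2.imwrite("pics/p3.png",o)
E
```

```text
(no output)
```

View pics/p3.png

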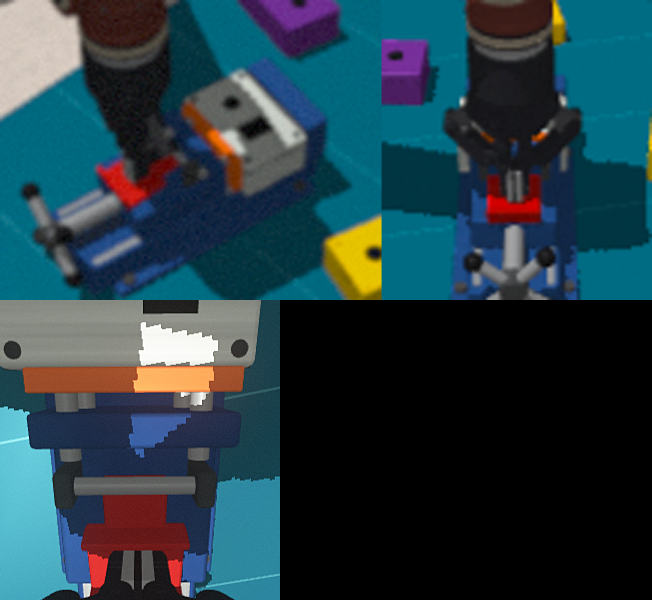

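The case sits flat against the fixed jaw with no gap between them. The pad front stayed still while the push rose to about 16 N, so it's time to let the lever up.

move_arm(
  rows=[
    [0,0,-0.3,0,0,0,-1],
    [0,0,-0.3,0,0,0,-1],
    [0,0,-0.3,0,0,0,-1],
    [0,0,-0.3,0,0,0,-1],
    [0,0,-0.3,0,0,0,-1],
    [0,0,-0.3,0,0,0,-1],
    [0,0,-0.5,0,0,0,-1],
    [0,0,-1,0,0,0,-1],
    [0,0,-2.5,0,0,0,-1],
    [0,0,-3,0,0,0,-1],
    [0,0,0,0,0,0,-1],
  ],
)

```text
time: 6.05
tool_pos: [0.5101, -0.0559, 0.1941]
tool_rot: [0.004, 0.772, 0.636, 0.003]
contact_force: [0.7, -0.3, 0.8]
gripper_width: -0.001
grasp_force: 0.0
```

```bash
python3 look.py; python3 - <<'E'
from h import *
f=manip.grab_frame("wrist")
m=mask(f["img"],(0,150,60),(5,255,255),(220,60,400,290));x,y,w,h=cv2.boundingRect(m);print(x,y,w,h)
s=manip.grab_frame("side");np.savez("s4.npz",**s);np.savez("w4.npz",**f)
b=s["img"][170:300,240:370]
cv2.imwrite("pics/p4.png",np.hstack([f["img"][:320,180:460],cv2.resize(b,(320,320),interpolation=2)]))
E
```

```text
pad front [0.5235 0.0274] yaw 79.51243850193643 [ 0.0491217   0.1196862  -0.20987721] [ 0.50917672 -0.0556673   0.19172388]
281 164 71 88
```

View pics/p4.png

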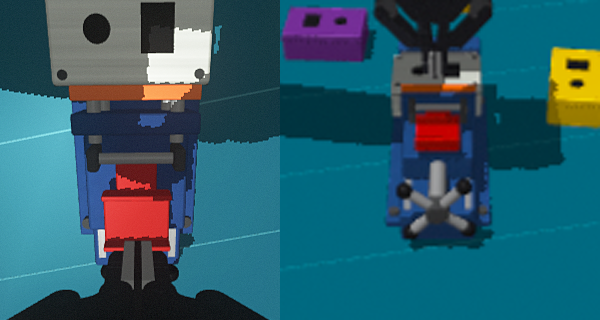

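The lever is up and the pad is still against the case. In the side crop the hub is near full-image pixel (303,255), with the spokes at about ±45°. I'll work out hub and spoke geometry, and the gap.

```bash
python3 - <<'E'
from h import *
s=dict(np.load("s4.npz"));f=dict(np.load("w4.npz"))
X=np.array([.185,.983,0]);Y=np.array([-.983,.185,0])
px=lambda u,v:(240+(u-280)/320*130,170+v/320*130)
H=ray(s,px(436,210),.062);print("hub",H, "along from paddle0:",(H-[.497,-.117,.062])@X)
c=-s["R"].T@s["t"]
for u,v in((464,186),(468,237),(402,190),(408,238)):
    p=px(u,v);d=s["R"].T@np.linalg.solve(s["mtx"],[*p,1]);Q=c+d*((H-c)@X)/(d@X)-H
    print(np.degrees(np.arctan2(Q[2],-Q@Y)),np.hypot(Q[2],Q@Y))
q=[ray(f,(310,v),z)[:2] for v,z in((84,.092),(100,.092),(111,.092),(111,.085))];print([(p-q[0])@X[:2] for p in q])
g=manip.state()["tool_pos"];E=np.array([.4907,-.1509,.062]);print("to hub est",(E-g)@X,(E-g)@-Y,"meas",(H-g)@X,(H-g)@-Y)
E
```

```text
hub [ 0.49147048 -0.15480958  0.062     ] along from paddle0: -0.03818977629740624
49.549633683049095 0.04674024833576276
-50.883135523449646 0.05483631187297093
139.48959879798306 0.04666892647186233
-126.22958517713246 0.053826350698312805
[np.float64(0.0), np.float64(-0.010302127746729582), np.float64(-0.017571851640993785), np.float64(-0.018021839348465334)]
to hub est -0.09721095532379079 0.0017852027031439247 meas -0.10091153162119704 0.0032658597918544165
```

move_arm(
  rows=[
    [-3.3,1.2,0,0,0,0,-1],
    [-3.3,1.3,0,0,0,0,-1],
    [-3.3,1.3,0,0,0,0,-1],
    [0,0,3,0,0,0,-1],
    [0,0,2.6,0,0,0,-1],
    [0,0,0,0,0,0,-1],
    [0,0,0,0,0,0,-1],
  ],
)

```text
time: 6.78
tool_pos: [0.5231, -0.1585, 0.1285]
tool_rot: [-0.003, 0.772, 0.636, -0.002]
contact_force: [0.8, 0.3, 0.2]
gripper_width: 0.0
grasp_force: 0.0
```

```bash
python3 - <<'E'
from h import *
b=manip.grab_frame("side")["img"][170:300,240:370];a=manip.grab_frame("scene")["img"][180:290,220:330];g=manip.state();print(g["tool_pos"],g["contact_force"])
cv2.imwrite("pics/p5.png",np.hstack([cv2.resize(i,(390,390),interpolation=2) for i in(a,b)]))
E
```

```text
[ 0.52559227 -0.15927651  0.13231523] [ 0.04762044 -0.59125303  0.64990878]
```

View pics/p5.png

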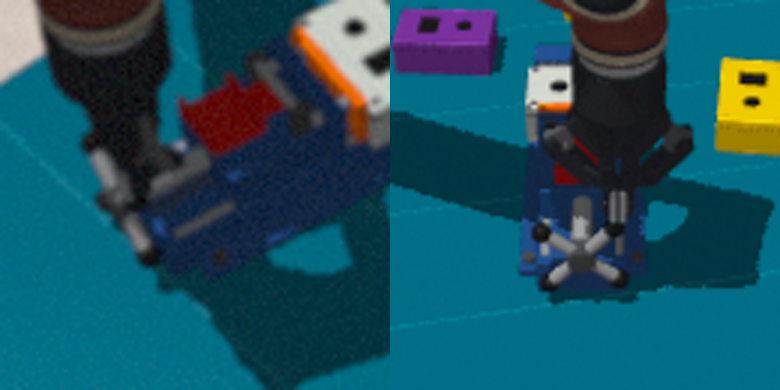

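The fingertip stands directly over the upper right spoke, in the spoke plane. Now I make the first stroke downward.

move_arm(
  rows=[
    [0,0,0.4,0,0,0,-1],
    [0,0,0.4,0,0,0,-1],
    [0,0,0.4,0,0,0,-1],
    [0,0.1,0.4,0,0,0,-1],
    [0,0.1,0.4,0,0,0,-1],
    [0,0,0,0,0,0,-1],
  ],
)

```text
time: 7.38
tool_pos: [0.5309, -0.1606, 0.1152]
tool_rot: [0.004, 0.772, 0.636, 0.003]
contact_force: [3.7, 1.9, 7.8]
gripper_width: -0.002
grasp_force: 3.6
```

move_arm(
  rows=[
    [0,0.1,0.4,0,0,0,-1],
    [0,0.1,0.4,0,0,0,-1],
    [0,0,0.4,0,0,0,-1],
    [0,0,0.4,0,0,0,-1],
    [0,0,0,0,0,0,-1],
  ],
)

```text
time: 7.8
tool_pos: [0.5378, -0.1622, 0.103]
tool_rot: [0.009, 0.772, 0.636, 0.007]
contact_force: [6.4, -4.1, 11.4]
gripper_width: 0.003
grasp_force: 5.0
```

move_arm(
  rows=[
    [0,-0.3,0.1,0,0,0,-1],
    [0,-0.3,0.3,0,0,0,-1],
    [0,0,0.4,0,0,0,-1],
    [0,0,0.4,0,0,0,-1],
    [0,0,0,0,0,0,-1],
  ],
)

```text
time: 8.22
tool_pos: [0.5273, -0.1606, 0.0872]
tool_rot: [0.005, 0.772, 0.636, 0.003]
contact_force: [4.1, -2.0, 6.0]
gripper_width: 0.002
grasp_force: 2.8
```

move_arm(
  rows=[
    [0,0,0.4,0,0,0,-1],
    [0,0,0.4,0,0,0,-1],
    [0,0,0.4,0,0,0,-1],
    [0,0,0,0,0,0,-1],
  ],
)

```text
time: 8.55
tool_pos: [0.5317, -0.1613, 0.081]
tool_rot: [0.008, 0.772, 0.636, 0.006]
contact_force: [8.0, 4.2, 22.6]
gripper_width: 0.001
grasp_force: 12.3
```

```bash
cat > p.py <<'E'
from h import *
import sys
b=manip.grab_frame("side")["img"][170:300,240:370];w=manip.grab_frame("wrist")["img"][:390,125:515];g=manip.state();print(g["tool_pos"],g["contact_force"])
cv2.imwrite(sys.argv[1],np.hstack([cv2.resize(b,(390,390),interpolation=2),w]))
E
python3 p.py pics/p6.png
```

```text
[ 0.53179373 -0.16126048  0.08094232] [ 8.08732865  2.83657536 22.35682714]
```

View pics/p6.png

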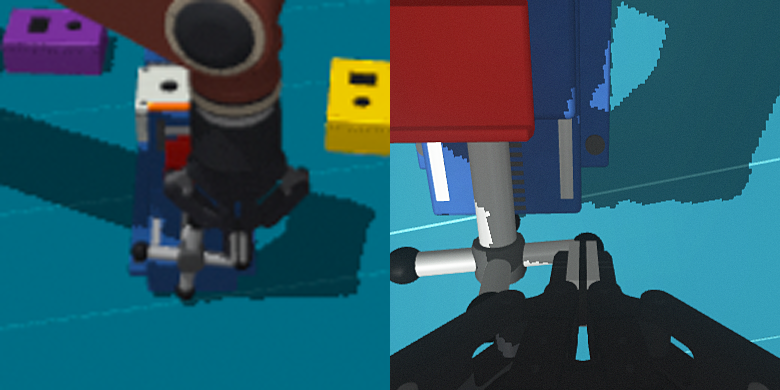

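The spokes are now near horizontal and vertical, so the screw is at about 0.95 rad. The extra force comes from the gripper linkage meeting the vertical spoke. I'll lift, turn the tool 90° so its linkage lies along the vise axis, and check the gap.

move_arm(
  rows=[
    [0,0.3,-1,0,0,0,-1],
    [0,0.5,-3,0,0,0,-1],
    [0,0,-3.5,0,0,0,-1],
    [0,0,-2,0,0,0,-1],
    [0,0,0,0,0,0,-1],
  ],
)

```text
time: 9.07
tool_pos: [0.5344, -0.1619, 0.1732]
tool_rot: [0.005, 0.771, 0.636, 0.002]
contact_force: [0.3, -0.7, 0.6]
gripper_width: -0.001
grasp_force: 0.0
```

```bash
cat > gap.py <<'E'
from h import *
f=manip.grab_frame("wrist");s=manip.state();print(s["tool_pos"],s["joint_pos"],s["contact_force"])
h=cv2.cvtColor(f["img"],cv2.COLOR_BGR2HSV)
X=np.array([.185,.983]);P0=np.array([.5235,.0275]);Y=np.array([-.983,.185])
# sample top-plane line (z=.092) along -X from the pad front, for several lateral offsets
for y in(-.03,-.01,0,.01,.03):
    r=[]
    for d in np.arange(-4,30,1.):
        q=P0-X*d/1000+Y*y;u,v=proj(f,[*q,.092]).round().astype(int)
        if 0<=u<640 and 0<=v<400:
            c=h[v,u];r.append("O" if 5<c[0]<21 and c[1]>140 else "b" if 100<c[0]<130 and c[1]>120 else ".")
        else:r.append("x")
    print(y,"".join(r))
E
python3 gap.py
```

```text
[ 0.53306594 -0.16136334  0.17027205] [-4.27533354e-01 -5.00768988e-02  1.85240408e+00 -6.10845824e-05
  1.33285713e+00 -2.35810418e-01] [ 0.74400138  0.13319793 -1.191478  ]
-0.03 xxxxxxxxxxxxxxxxxxxxxxxxxxxxxxxxxx
-0.01 xxxxxxxxxxxxxxxxxxxxxxxxxxxxxxxxxx
0 xxxxxxxxxxxxxxxxxxxxxxxxxxxxxxxxxx
0.01 xxxxxxxxxxxxxxxxxxxxxxxxxxxxxxxxxx
0.03 xxxxxxxxxxxxxxxxxxxxxxxxxxxxxxxxxx
```

move_arm(
  rows=[
    [0,0,0,0,0,7,-1],
    [0,0,0,0,0,7,-1],
    [0,0,0,0,0,7,-1],
    [0,0,0,0,0,7,-1],
    [0,0,0,0,0,7,-1],
    [0,0,0,0,0,7,-1],
    [0,0,0,0,0,7,-1],
    [0,0,0,0,0,7,-1],
    [0,0,0,0,0,7,-1],
    [0,0,0,0,0,7,-1],
    [0,0,0,0,0,7,-1],
    [0,0,0,0,0,7,-1],
    [0,0,0,0,0,6,-1],
    [0,0,3,0,0,0,-1],
    [0,0,3,0,0,0,-1],
    [0,0,1.5,0,0,0,-1],
    [0,0,0,0,0,0,-1],
    [0,0,0,0,0,0,-1],
  ],
)

```text
time: 10.62
tool_pos: [0.5296, -0.1599, 0.0894]
tool_rot: [-0.001, 0.995, -0.096, -0.002]
contact_force: [0.8, -0.3, 0.7]
gripper_width: -0.002
grasp_force: 0.0
```

move_arm(
  rows=[
    [0,0,0.4,0,0,0,-1],
    [0,0,0.4,0,0,0,-1],
    [0,0,0.4,0,0,0,-1],
    [0,0,0,0,0,0,-1],
  ],
)

```text
time: 10.95
tool_pos: [0.5323, -0.1611, 0.081]
tool_rot: [0.0, 0.995, -0.096, 0.001]
contact_force: [0.0, 0.0, 1.8]
gripper_width: 0.001
grasp_force: 1.0
```

move_arm(
  rows=[
    [0,0,0.4,0,0,0,-1],
    [0,0,0.4,0,0,0,-1],
    [0,0,0.3,0,0,0,-1],
    [0,0,0,0,0,0,-1],
  ],
)

```text
time: 11.28
tool_pos: [0.5326, -0.1613, 0.0707]
tool_rot: [0.001, 0.995, -0.096, 0.002]
contact_force: [-0.3, -0.2, 5.6]
gripper_width: -0.0
grasp_force: 2.5
```

move_arm(
  rows=[
    [0,0,0.3,0,0,0,-1],
    [0,0,0.3,0,0,0,-1],
    [0,0,0,0,0,0,-1],
  ],
)

```text
time: 11.53
tool_pos: [0.5331, -0.1615, 0.0651]
tool_rot: [0.001, 0.995, -0.096, 0.002]
contact_force: [0.4, -0.3, 6.7]
gripper_width: 0.001
grasp_force: 2.8
```

move_arm(
  rows=[
    [0.4,0,-2,0,0,0,-1],
    [0,0,-3,0,0,0,-1],
    [-0.5,0,-3,0,0,0,-1],
    [-0.8,0,-1,0,0,0,-1],
    [0,0,0,0,0,0,-1],
    [0,0,0,0,0,0,-1],
  ],
)

```text
time: 12.03
tool_pos: [0.5226, -0.159, 0.1533]
tool_rot: [0.0, 0.995, -0.096, 0.001]
contact_force: [0.1, 1.0, -1.3]
gripper_width: 0.0
grasp_force: 0.0
```

```bash
python3 p.py pics/p7.png
```

```text
[ 0.52169274 -0.15859277  0.15115572] [-0.02787809  0.02480501 -0.70886987]
```

View pics/p7.png

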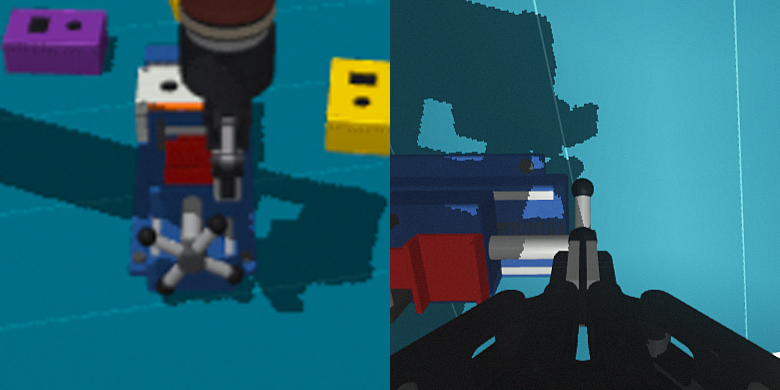

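The upper-right spoke is now about 58° up, so the screw is at about 1.4 rad. I'll check where the neighbouring boxes are before going to the case side.

```bash
python3 - <<'E'
from h import *
B=dict(np.load("side0.npz"))
for nm,lo,hi,box in(("purple",(130,80,30),(160,255,255),(230,165,290,205)),("yellow",(20,120,60),(32,255,255),(340,185,380,225))):
    ys,xs=np.nonzero(mask(B["img"],lo,hi,box))
    for p in((xs.min(),ys.max()),(xs.max(),ys.max()),(xs.min(),ys.min()),(xs.max(),ys.min())):print(nm,p,ray(B,p,0).round(3),ray(B,p,.045)[:2].round(3))
E
```

```text
purple (np.int64(241), np.int64(194)) [0.341 0.237 0.   ] [0.343 0.175]
purple (np.int64(275), np.int64(194)) [0.455 0.214 0.   ] [0.451 0.154]
purple (np.int64(241), np.int64(173)) [0.348 0.367 0.   ] [0.349 0.298]
purple (np.int64(275), np.int64(173)) [0.47  0.343 0.   ] [0.465 0.275]
yellow (np.int64(348), np.int64(221)) [0.665 0.028 0.   ] [ 0.649 -0.023]
yellow (np.int64(371), np.int64(221)) [ 0.736  0.014 -0.   ] [ 0.717 -0.036]
yellow (np.int64(348), np.int64(190)) [0.707 0.189 0.   ] [0.689 0.129]
yellow (np.int64(371), np.int64(190)) [0.785 0.173 0.   ] [0.763 0.115]
```

move_arm(
  rows=[
    [-1,0,-4,0,0,0,-1],
    [-2,-3.5,0,0,0,0,-1],
    [-2,-3.5,0,0,0,0,-1],
    [-2,-3.5,0,0,0,0,-1],
    [-2,-3.5,0,0,0,0,-1],
    [-2,-3.5,0,0,0,0,-1],
    [0,0,0,0,0,0,-1],
    [0,0,0,0,0,0,-1],
  ],
)

```text
time: 12.8
tool_pos: [0.4466, 0.0356, 0.191]
tool_rot: [0.0, 0.996, -0.094, -0.001]
contact_force: [0.2, -0.1, -0.4]
gripper_width: 0.004
grasp_force: 0.0
```

```bash
python3 gap.py; python3 p.py pics/p8.png
```

```text
[0.44715255 0.03442376 0.19127332] [-8.91203794e-02 -3.48003268e-01  2.07100739e+00 -4.47146069e-04
  1.42094153e+00  1.67177775e+00] [ 0.24704819 -0.19500115  0.9645375 ]
-0.03 ....OOOOOOOOOO.....bbbbbbbbbbbbbbb
-0.01 ....OOOOOOOOOOb.....bbbbbbbbbbbbbb
0 ....OOOOOOOOOObb....bbbbbbbbbbbbbb
0.01 ....OOOOOOOOOOb.....bbbbbbbbbbbbbb
0.03 ....OOOOOOOOOO.....bb...b.bbb.bbb.
[0.4478243  0.03317748 0.19189702] [ 0.29912632 -0.73690289  0.63512239]
```

View pics/p8.png

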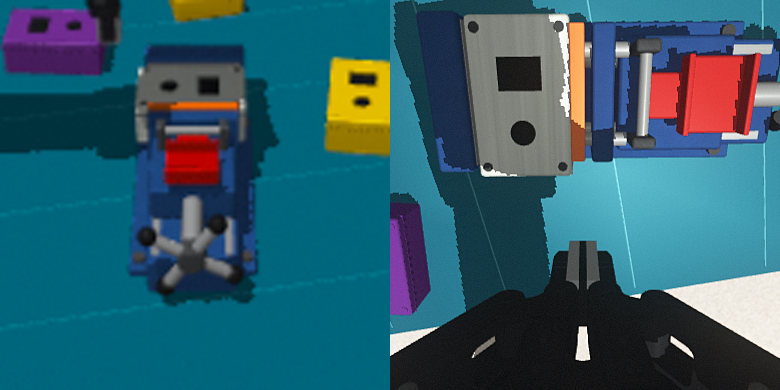

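The gap left at the ram is about 5 mm, so the pad has yielded about 7 mm (roughly 35 N), with the case flat and clamped. I go beside the case on the robot's side and push along the jaws.

move_arm(
  rows=[
    [0,-2.1,0,0,0,0,-1],
    [0,-2.1,0,0,0,0,-1],
    [0,0,3,0,0,0,-1],
    [0,0,3,0,0,0,-1],
    [0,0,3,0,0,0,-1],
    [0,0,2,0,0,0,-1],
    [0,0,0,0,0,0,-1],
    [0,0,0,0,0,0,-1],
  ],
)

```text
time: 13.62
tool_pos: [0.4552, 0.074, 0.0815]
tool_rot: [0.0, 0.995, -0.097, -0.002]
contact_force: [-0.5, -0.5, 0.9]
gripper_width: -0.002
grasp_force: 0.0
```

move_arm(
  rows=[
    [0.3,0,0,0,0,0,-1],
    [0.3,0,0,0,0,0,-1],
    [0.3,0,0,0,0,0,-1],
    [0,0,0,0,0,0,-1],
    [0,0,0,0,0,0,-1],
  ],
)

```text
time: 14.03
tool_pos: [0.4629, 0.0736, 0.0844]
tool_rot: [-0.0, 0.995, -0.096, -0.004]
contact_force: [-14.1, 1.0, 10.4]
gripper_width: -0.003
grasp_force: 7.3
```

move_arm(
  rows=[
    [0,0,-0.3,0,0,0,-1],
    [0,0,0,0,0,0,-1],
    [0,0,0,0,0,0,-1],
    [0,0,0,0,0,0,-1],
  ],
)

```text
time: 14.37
tool_pos: [0.4628, 0.0735, 0.0861]
tool_rot: [0.0, 0.995, -0.096, -0.003]
contact_force: [-8.7, 0.8, 1.7]
gripper_width: -0.002
grasp_force: 4.5
```

```bash
python3 gap.py; python3 p.py pics/p9.png
```

```text
[0.46280984 0.07348955 0.08602898] [-1.80773302e-03 -1.60795118e-01  2.10647139e+00  5.18825684e-04
  1.20189580e+00  1.76076475e+00] [-9.32945542  0.80055778  1.12391642]
-0.03 .OOOOOOOOOOOO.......bbbbbbbbbbbbbb
-0.01 ..OOOOOOOOOOOO.......bbbbbbbbbbbbb
0 ..OOOOOOOOOOOO.......bbbbbbbbbbbbb
0.01 ..OOOOOOOOOOOO.......bbbbbbbbbbbbb
0.03 ..OOOOOOOOOOOO......bbbbbbbbbbbbbb
[0.46283029 0.07347734 0.08605455] [-8.95126408  0.98027057  1.42267105]
```

View pics/p9.png

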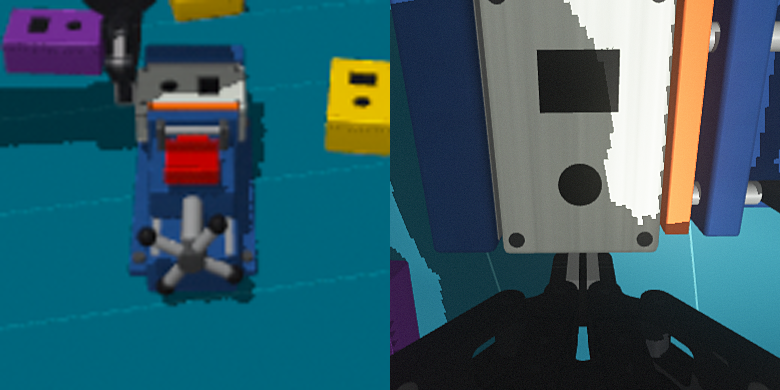

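The finger is against the case's side face with 9–14 N, and the case has not moved. I'll calibrate the gap reading against the first, unloaded picture (12 mm).

```bash
python3 - <<'E'
from h import *
X=np.array([.185,.983]);Y=np.array([-.983,.185])
def run(f,P0,nm):
    for y in(-.01,0,.01):
        v=[]
        for d in np.arange(6,28,1.):
            u=proj(f,[*(np.array(P0)-X*d/1000+Y*y),.092]);
            v.append(int(f["img"].astype(int).sum(2)[int(round(u[1])),int(round(u[0]))])) if 0<=u[0]<639 and 0<=u[1]<399 else v.append(-1)
        print(nm,y,v)
run(dict(np.load("w1.npz")),(.5148,-.0215),"w1")
run(dict(np.load("w4.npz")),(.5235,.0275),"w4")
run(manip.grab_frame("wrist"),(.5235,.0275),"now")
E
```

```text
w1 -0.01 [223, 199, 206, 161, 107, 112, 127, 130, 121, 106, 119, 126, 125, 122, 114, 88, 113, 108, 136, 112, 120, 126]
w1 0 [219, 232, 216, 179, 115, 121, 124, 138, 105, 103, 127, 125, 112, 102, 97, 111, 118, 115, 118, 123, 116, 124]
w1 0.01 [216, 221, 226, 175, 127, 124, 129, 126, 116, 129, 125, 132, 125, 126, 93, 103, 106, 127, 119, 120, 122, 111]
w4 -0.01 [508, 511, 523, 416, 166, 153, 156, 156, 158, 147, 136, 130, 125, 221, 268, 281, 284, 284, 278, 289, 297, 162]
w4 0 [249, 255, 270, 215, 173, 148, 156, 155, 149, 148, 123, 128, 122, 137, 141, 144, 131, 138, 138, 143, 134, 134]
w4 0.01 [241, 248, 239, 236, 196, 139, 146, 138, 148, 139, 135, 118, 117, 146, 135, 137, 147, 138, 133, 133, 144, 136]
now -0.01 [516, 522, 519, 349, 152, 156, 150, 143, 152, 151, 209, 255, 304, 282, 301, 305, 293, 284, 298, 295, 290, 290]
now 0 [528, 526, 523, 489, 148, 165, 149, 146, 156, 150, 231, 246, 319, 308, 314, 311, 291, 302, 283, 286, 282, 287]
now 0.01 [535, 537, 529, 354, 141, 157, 167, 155, 141, 150, 212, 265, 308, 314, 310, 297, 301, 297, 290, 296, 297, 290]
```

move_arm(
  rows=[
    [-0.5,0,0,0,0,0,-1],
    [-0.7,0,0,0,0,0,-1],
    [0,0,-3,0,0,0,-1],
    [0,0,-4,0,0,0,-1],
    [0,0,-4,0,0,0,-1],
    [0,2,0,0,0,0,-1],
    [0,2,0,0,0,0,-1],
    [0,1,0,0,0,0,-1],
    [0,0,0,0,0,0,-1],
    [0,0,0,0,0,0,-1],
  ],
)

```text
time: 15.4
tool_pos: [0.4433, 0.0265, 0.1959]
tool_rot: [-0.0, 0.995, -0.097, 0.0]
contact_force: [0.6, 0.3, 0.2]
gripper_width: 0.005
grasp_force: 0.0
```

```bash
python3 gap.py;  python3 - <<'E'
from h import *
f=manip.grab_frame("wrist");cv2.imwrite("pics/p10.png",cv2.resize(f["img"][0:200,220:420][:, :],(600,600),interpolation=2) if 0 else cv2.resize(f["img"][:190,60:330],(790,556),interpolation=2))
E
```

```text
[0.44326446 0.02684735 0.19559193] [-1.07717514e-01 -3.66208736e-01  2.07728142e+00  5.69132948e-04
  1.43065517e+00  1.65546715e+00] [ 0.29504461  0.02451609 -0.57029692]
-0.03 ....OOOOOOOOOO.....bbbbbbbbbbbbbbb
-0.01 .....OOOOOOOOOObbbbbbbbbbbbbbbbbbb
0 ....OOOOOOOOOOObbbbbbbbbbbbbbbbbbb
0.01 .....OOOOOOOOOO.bb.bbbbbbbbbbbbbbb
0.03 .....OOOOOOOOO......bbbbbbbbbbbbbb
```

Readings put the pad yield at 6–7 mm. That's over the force needed but only just half-way, so I'll add one short stroke for margin and then repeat the push.

move_arm(
  rows=[
    [1.8,2.8,0,0,0,0,-1],
    [1.8,2.8,0,0,0,0,-1],
    [1.8,2.8,0,0,0,0,-1],
    [1.8,2.8,0,0,0,0,-1],
    [1.9,2.8,0,0,0,0,-1],
    [2,2.8,0,0,0,0,-1],
    [0,0,2.2,0,0,0,-1],
    [0,0,2.2,0,0,0,-1],
    [0,0,0,0,0,0,-1],
    [0,0,0,0,0,0,-1],
  ],
)

```text
time: 16.33
tool_pos: [0.5193, -0.1584, 0.1498]
tool_rot: [-0.001, 0.995, -0.095, -0.002]
contact_force: [-0.6, 0.0, 0.1]
gripper_width: -0.001
grasp_force: 0.0
```

move_arm(
  rows=[
    [0,0,0.4,0,0,0,-1],
    [0,0,0.4,0,0,0,-1],
    [0,0,0.4,0,0,0,-1],
    [0,0,0.4,0,0,0,-1],
    [0,0,0.4,0,0,0,-1],
    [0,0,0,0,0,0,-1],
  ],
)

```text
time: 16.83
tool_pos: [0.5198, -0.1592, 0.1309]
tool_rot: [-0.0, 0.995, -0.096, -0.001]
contact_force: [-0.3, 0.6, 0.2]
gripper_width: -0.001
grasp_force: 0.0
```

move_arm(
  rows=[
    [0.1,0,0.4,0,0,0,-1],
    [0.1,0,0.4,0,0,0,-1],
    [0,0,0.4,0,0,0,-1],
    [0,0,0.4,0,0,0,-1],
    [0,0,0,0,0,0,-1],
  ],
)

```text
time: 17.25
tool_pos: [0.5269, -0.1612, 0.1206]
tool_rot: [0.001, 0.995, -0.096, 0.006]
contact_force: [5.1, 1.0, 11.3]
gripper_width: 0.001
grasp_force: 6.1
```

move_arm(
  rows=[
    [0,0,0.4,0,0,0,-1],
    [0,0,0.4,0,0,0,-1],
    [0,0,0.4,0,0,0,-1],
    [0,0,0,0,0,0,-1],
  ],
)

```text
time: 17.58
tool_pos: [0.533, -0.1627, 0.1136]
tool_rot: [0.002, 0.995, -0.096, 0.014]
contact_force: [15.8, 1.6, 17.4]
gripper_width: -0.0
grasp_force: 10.9
```

move_arm(
  rows=[
    [0.2,0,-1.5,0,0,0,-1],
    [0,0,-2,0,0,0,-1],
    [-0.7,0,0,0,0,0,-1],
    [-0.5,0,0,0,0,0,-1],
    [0,0,0.8,0,0,0,-1],
    [0,0,0,0,0,0,-1],
  ],
)

```text
time: 18.08
tool_pos: [0.5101, -0.1571, 0.1272]
tool_rot: [-0.001, 0.995, -0.096, -0.002]
contact_force: [-0.5, 0.1, -0.9]
gripper_width: 0.001
grasp_force: 0.0
```

move_arm(
  rows=[
    [0,0,0.4,0,0,0,-1],
    [0,0,0.4,0,0,0,-1],
    [0,0,0.4,0,0,0,-1],
    [0,0,0.4,0,0,0,-1],
    [0,0,0,0,0,0,-1],
  ],
)

```text
time: 18.5
tool_pos: [0.5118, -0.1578, 0.1134]
tool_rot: [-0.0, 0.995, -0.096, -0.001]
contact_force: [0.2, -0.3, -0.2]
gripper_width: 0.003
grasp_force: 0.0
```

move_arm(
  rows=[
    [0.9,0,0,0,0,0,-1],
    [0,0,0.4,0,0,0,-1],
    [0,0,0.4,0,0,0,-1],
    [0,0,0.4,0,0,0,-1],
    [0,0,0,0,0,0,-1],
  ],
)

```text
time: 18.92
tool_pos: [0.5272, -0.1619, 0.1084]
tool_rot: [0.002, 0.995, -0.096, 0.008]
contact_force: [3.5, -1.1, 11.0]
gripper_width: -0.0
grasp_force: 5.6
```

move_arm(
  rows=[
    [0,0,0.4,0,0,0,-1],
    [0,0,0.4,0,0,0,-1],
    [0.2,0,0.3,0,0,0,-1],
    [0,0,0,0,0,0,-1],
  ],
)

```text
time: 19.25
tool_pos: [0.5297, -0.1626, 0.0974]
tool_rot: [0.002, 0.995, -0.096, 0.008]
contact_force: [7.5, -1.9, 9.7]
gripper_width: -0.0
grasp_force: 4.8
```

move_arm(
  rows=[
    [0.2,0,-2,0,0,0,-1],
    [0,0,-4,0,0,0,-1],
    [0,0,-4,0,0,0,-1],
    [-2,-2.8,0,0,0,0,-1],
    [-2,-2.8,0,0,0,0,-1],
    [-2,-2.8,0,0,0,0,-1],
    [-2,-2.8,0,0,0,0,-1],
    [-2,-2.9,0,0,0,0,-1],
    [-2,-2.9,0,0,0,0,-1],
    [0,0,0,0,0,0,-1],
    [0,0,0,0,0,0,-1],
  ],
)

```text
time: 20.17
tool_pos: [0.4398, 0.0305, 0.1922]
tool_rot: [0.0, 0.996, -0.094, 0.001]
contact_force: [-0.3, -0.6, -0.6]
gripper_width: -0.001
grasp_force: 0.0
```

```bash
python3 gap.py
```

```text
[0.44017064 0.02957174 0.192203  ] [-1.01686505e-01 -3.72767835e-01  2.08787189e+00 -3.82946108e-04
  1.42499364e+00  1.65965374e+00] [0.85848236 0.23455491 0.5129942 ]
-0.03 ....OOOOOOOOOO...bbbbbbbbbbbbbbb..
-0.01 .....OOOOOOOOObb..bbbbbbbbbbbbbbb.
0 ....OOOOOOOOOObb..bbbbbbbbbbbbbb..
0.01 ....OOOOOOOOOO.b..bbbbbbbbbbbbbb..
0.03 ....OOOOOOOOOO....bbbbbbbbbbb.bb..
```

The gap is down to about 3.5 mm, so roughly 8 mm of yield. I repeat the sideways push.

move_arm(
  rows=[
    [0.3,-2.3,0,0,0,0,-1],
    [0.3,-2.3,0,0,0,0,-1],
    [0,0,3.5,0,0,0,-1],
    [0,0,3.5,0,0,0,-1],
    [0,0,3.5,0,0,0,-1],
    [0,0,0,0,0,0,-1],
    [0,0,0,0,0,0,-1],
  ],
)

```text
time: 20.8
tool_pos: [0.4534, 0.0724, 0.0852]
tool_rot: [0.0, 0.995, -0.097, -0.002]
contact_force: [-0.1, 0.3, 0.2]
gripper_width: 0.001
grasp_force: 0.0
```

move_arm(
  rows=[
    [0.3,0,0,0,0,0,-1],
    [0.3,0,0,0,0,0,-1],
    [0.3,0,0,0,0,0,-1],
    [0,0,0,0,0,0,-1],
    [0,0,0,0,0,0,-1],
    [0,0,0,0,0,0,-1],
  ],
)

```text
time: 21.3
tool_pos: [0.4625, 0.0718, 0.0893]
tool_rot: [-0.0, 0.995, -0.096, -0.002]
contact_force: [-11.9, 1.6, 9.4]
gripper_width: 0.002
grasp_force: 6.2
```

move_arm(
  rows=[
    [-0.5,0,0,0,0,0,-1],
    [-0.7,0,0,0,0,0,-1],
    [0,0,-3,0,0,0,-1],
    [0,0,-4,0,0,0,-1],
    [0,0,-4,0,0,0,-1],
    [0,2,0,0,0,0,-1],
    [0,2,0,0,0,0,-1],
    [0,0,0,0,0,0,-1],
    [0,0,0,0,0,0,-1],
    [0,0,0,0,0,0,-1],
  ],
)

```text
time: 22.13
tool_pos: [0.4441, 0.0348, 0.1972]
tool_rot: [-0.0, 0.995, -0.096, 0.001]
contact_force: [0.7, 0.3, 0.1]
gripper_width: 0.001
grasp_force: 0.0
```

```bash
python3 gap.py; python3 -c "
from plant import manip
print(manip.job_done())"
```

```text
[0.44394245 0.0350044  0.19691053] [-8.89530002e-02 -3.64140147e-01  2.07351376e+00  4.02955361e-04
  1.43181805e+00  1.67362405e+00] [-0.37496902  0.74825938  0.58410106]
-0.03 ....OOOOOOOOOO...bbbbbbbbbbbbbbb..
-0.01 ....OOOOOOOOOObb..bbbbbbbbbbbbbb.b
0 ....OOOOOOOOOObb..bbbbbbbbbbbbbb..
0.01 ....OOOOOOOOOObb..bbbbbbbbbbbbbbbb
0.03 ....OOOOOOOOOO...bbbbbbbbbbbbbbb..
the job is handed in; nothing more can be done
None
```

I handed the job in at about 22 s: the case is clamped flat with the pad squeezed in by about 8 of its 12 mm, it held against a sideways push of about 12 N, and nothing else was touched as far as I could tell; no verdict came back, and I viewed 12 pictures, two over the limit of 10.

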